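Pump the bench clamp up to a freshly glued box and hold it

ROBOT

A 6-joint arm with a two-finger parallel gripper is mounted at the origin on a cart in front of the work surface, level with it; the furniture and walls round the work are solid. World frame = base frame: x ahead of the robot, y to its left, z up, the work surface at z = 0. Lengths are in m, angles in rad, forces in N, time in s.
With the tool pointing down it reaches from about 0.3 to 0.775 m from the base axis. Payload 14.6 kg.
Tool frame: the origin (TCP) lies at the very end of the fingers, on their centre line; the grasp point (between the pads) lies 19 mm behind it; z points along the fingers, y is the line along which they close (so a half turn about z gives the same grasp; the last joint's range is limited). The gripper opens to 94 mm and grips with 3 to 60 N. Pads are 16 mm wide; open, the fingers measure 119 mm over their backs; the gripper's body (75 mm by 177 mm) begins 78 mm behind the grasp point.
Start: joints at [1.163, 0.3, 1.521, -0, 1.321, -0.067], TCP at [0.184, 0.518, 0.167] pointing down, gripper open.
Joint ranges: [-3.03, 3.03], [-0.79, 2.21], [0.23, 2.52], [-1.04, 4.18], [0, 3.07], [-2.55, 2.55]. Speed limits (rad/s): [2.22, 2.22, 2.57, 3.14, 3.14, 3.14].

INTERFACE

Orientations are given as [roll, pitch, yaw] about the fixed x, y, z axes, in that order (R = Rz(yaw) Ry(pitch) Rx(roll)).
In Python, from station import ctrl, cams gives the robot as it stands. The module is installed in compiled form; this text tells all that it offers.
- The arm moves only by the tool arm_command, never from a script. Its argument "plan" is a list that holds one entry, the list of rows, each a list of 7 numbers: the shift along the tool's x, y, z in shares of 0.5 m (1.0 is 0.5 m), then the turn, a rotation vector about the tool's x, y, z in fractions of the full range, 1 being 45 degrees, then the closure, from -1 (fully open) to 1 (shut). A call has 1 to 12 rows; each row is the pose to reach, as a shift and turn from the pose commanded when the call began, along the tool's axes at that moment; what a row does not reach only later rows make up. A row lasts 1/10 s, in which the tool goes at most 50 mm and 8.59 degrees, less where a joint would pass 70% of its speed; a pose out of reach is approached as far as the arm can. Shift and turn numbers lie between -1 and 1, and a call with a number outside is refused. A call with a gripper value outside its range is refused whole. The fingers move at their own pace and stop on an object; "squeeze" is the grip in N (left out, the last holds). Time passes only in rows, so rows that repeat a pose let the fingers close. It gives the time, the measured TCP pose, the force, the opening and the grip force at its end, in the units of the state.
- ctrl.get_obs(): the state, without advancing time (a new reading comes with each control period).
- cams.camera(name): name is "side" or "top" or "wrist"; returns (picture, depth): 400x640x3 uint8, blue, green, red; 400x640 float32, m along the optical axis (not along the pixel's ray), 0 where there is no reading.
- cams.camera_info(name): a dict with "fx", "fy", "cx", "cy" (pixels), "dist_coeffs" ([k1, k2, p1, p2, k3] as OpenCV has them; the pictures are not rectified), "world_to_cam" (4x4, takes a point from world to camera coordinates). Camera axes: x right, y down, z forward; pixel columns grow to the right and rows downward; lengths in m; the calibration is good to about 2 mm. A picture is of the moment at which its call begins: read the wrist's pose just before it. camera_info takes no time and is no camera call; for the wrist camera it gives the pose at the moment of the call.
- ctrl.hand_in(): hands the job in; it is judged then, once.
The state is a dict: "time_s": time; "qpos": joint angles; "joint_vel": joint speeds; "tau": joint torques, N m; "ee_pos": TCP position; "eef_rot": TCP orientation; "force": force on the tool from outside, world axes, zero at the start; "moment": the same for the moment, N m; "grip_width": finger opening in m; "grip_force": force on a finger pad.
Only numpy, scipy, OpenCV 4.12 (cv2) and the standard library are available. Lean on these libraries where they do the work, as an engineer would, in place of code of your own. Each camera call takes 0.05 s, during which the arm holds its last target. There are 200 camera calls.

TASK

A round box stands in each of the two bench clamps; the brown one with the orange band has just been glued. Squeeze and let go the orange handles of the clamp in which the brown box stands, again and again, until its jaw comes up to the box and pins it against the stop, then finish while still holding the handles squeezed so that the jaw keeps pressing the box firmly (about 15 N) without crushing it. Work the jaw only by its handles, do not touch the boxes, and leave the other clamp and everything else alone.

Things in the scene. Friction and masses are not known exactly. Their poses are not given: they have to be found in the camera images.
- left_clamp: the bench clamp on the robot's left, fixed: aluminium base 280 x 74 mm, its top 14 mm above the worktop, blue housing, orange handles, fixed stop at its outer (left) end. Origin: centre of the underside. x axis: along the clamp, the way the jaw advances (to the robot's left, turned up to 0.15 rad). Cork face of the stop at x = 115 mm; a round box stands 1 to 4 mm short of it.
- left_clamp_grip (a point): point midway between the two upright orange handle bars of the left clamp (x = -60 mm, 88 mm above the worktop), fixed to the base, axes as the clamp's. The bars stand one behind the other along x, each 12 mm (x) by 22 mm (y), from 57 to 113 mm above the worktop; bridges beside them reach 63 mm. Take both between the fingers from above, closing along the clamp's x.
- left_clamp_handle (a joint): travel of each handle bar of the left clamp, m: 0 let go, 0.010 fully squeezed. The bars are geared together, both move towards the grip point and spring open when let go. Width over both bars: 58 mm let go, 38 mm squeezed. Each full squeeze drives the jaw about 16 mm (the first 9 to 16 mm), where it stays. Between squeezes open the fingers to 62 mm or more for half a second.
- left_clamp_handle2: the handle bar of the left clamp nearer the jaw; origin at its foot, 57 mm up. When the box is jammed on the stop the bars stall before 38 mm; if they close to 38 mm, let go and squeeze again. The jaw presses with about the grip force of a finger less 8 N (springs, friction): 25 N grip gives about 17 N, 15 N is barely enough, above 35 N crushes the box. Letting go loses the pressure.
- left_clamp_jaw: sliding jaw of the left clamp: blue plate 66 mm wide, 44 mm high with a cork face, on a toothed steel bar. Origin: centre of its pressing face, 38 mm above the worktop; x points towards the box and the stop. It starts 25 to 50 mm from the box and slides along the clamp's x.
- right_clamp: the bench clamp on the robot's right, fixed: aluminium base 280 x 74 mm, its top 14 mm above the worktop, blue housing, orange handles, fixed stop at its outer (right) end. Origin: centre of the underside. x axis: along the clamp, the way the jaw advances (to the robot's right, turned up to 0.15 rad). Cork face of the stop at x = 115 mm; a round box stands 1 to 4 mm short of it.
- right_clamp_grip (a point): point midway between the two upright orange handle bars of the right clamp (x = -60 mm, 88 mm above the worktop), fixed to the base, axes as the clamp's. The bars stand one behind the other along x, each 12 mm (x) by 22 mm (y), from 57 to 113 mm above the worktop; bridges beside them reach 63 mm. Take both between the fingers from above, closing along the clamp's x.
- right_clamp_handle (a joint): travel of each handle bar of the right clamp, m: 0 let go, 0.010 fully squeezed. The bars are geared together, both move towards the grip point and spring open when let go. Width over both bars: 58 mm let go, 38 mm squeezed. Each full squeeze drives the jaw about 16 mm (the first 9 to 16 mm), where it stays. Between squeezes open the fingers to 62 mm or more for half a second.
- right_clamp_handle2: the handle bar of the right clamp nearer the jaw; origin at its foot, 57 mm up. When the box is jammed on the stop the bars stall before 38 mm; if they close to 38 mm, let go and squeeze again. The jaw presses with about the grip force of a finger less 8 N (springs, friction): 25 N grip gives about 17 N, 15 N is barely enough, above 35 N crushes the box. Letting go loses the pressure.
- right_clamp_jaw: sliding jaw of the right clamp: blue plate 66 mm wide, 44 mm high with a cork face, on a toothed steel bar. Origin: centre of its pressing face, 38 mm above the worktop; x points towards the box and the stop. It starts 25 to 50 mm from the box and slides along the clamp's x.
- brown_box: the round brown card box with a dark brown lid and an orange band (freshly glued: the one to clamp), 64 mm across (the lid and band 1 mm more), 46 mm high, loose, 0.08 to 0.17 kg; it stands in either clamp. Origin at the centre of its underside, 14 mm above the worktop.
- white_box: the round white box with a grey band, same size, standing in the other clamp; leave it alone. Origin at the centre of its underside.
- gift_box: loose bystander: light brown gift box with an orange ribbon bow, 51 x 67 x 65 mm; origin at the centre of its underside
- stamp: loose bystander: red-handled rubber stamp on a wooden block, 26 x 40 x 59 mm; origin at the centre of its underside
- tape_roll: loose bystander: white roll of stickers lying flat, 68 mm across, 30 mm high; origin at the centre of its underside
- flat_box: loose bystander: plain dark brown square gift box, 66 x 66 x 34 mm; origin at the centre of its underside
Mind the look-alikes: they are no part of the job. Leave any green or yellow look-alike of the brown_box alone.

How it is judged:
By the outcome, as a careful person would: the job done as asked, in the order asked, and still so for the second after the job is handed in, while the arm keeps its last pose, push and grip.
It also fails if it takes over 40 s, if anything falls off the work surface, if the arm or the gripper's body presses on something with over 40 N, if the wrist force passes 120 N, or if a joint passes its speed limit or range.

## Working session

There is one attempt and no reset: what is moved stays moved. The work goes in short steps, Python scripts to look and compute and a tool call to move; the robot and the scene stay as the last step left them, time stands still between calls to the robot, and variables do not carry over. Pictures are saved under pics/ and viewed, at most 10 in all, crops included, and the job is handed in when it is done.

Besides the shell and the picture viewer there is one more tool, called by a JSON object that holds its "name" and its "arguments". arm_command: Moves the arm, as the interface text tells. Its arguments: {"type":"object","properties":{"plan":{"type":"array"},"squeeze":{"type":"number"}},"required":["plan"]}

```bash
mkdir -p pics; cat > h.py <<'E'
import numpy as np, cv2
from station import ctrl, cams
def shot(n):
    i=cams.camera_info(n); p,d=cams.camera(n); return p,d,i
def world(d,i,m):
    v,u=np.nonzero(m&(d>0)); K=np.array([[i['fx'],0,i['cx']],[0,i['fy'],i['cy']],[0,0,1.]])
    n=cv2.undistortPoints(np.c_[u,v].astype(float).reshape(-1,1,2),K,np.array(i['dist_coeffs'])).reshape(-1,2)
    z=d[v,u]; c=np.c_[n*z[:,None],z,np.ones(len(z))]
    return (np.linalg.inv(i['world_to_cam'])@c.T).T[:,:3],u,v
E
python3 - <<'E'
from h import *
o=ctrl.get_obs();print(o)
for n in('top','side'):
    p,d,i=shot(n);cv2.imwrite(f'pics/{n}.png',p);np.savez(f'{n}.npz',p=p,d=d,**{k:np.array(v) for k,v in i.items()})
    print(n,np.linalg.inv(i['world_to_cam'])[:3].round(3))
E
```

```text
{'time_s': 0.0, 'qpos': array([ 1.16340581e+00,  3.00487410e-01,  1.52157289e+00,  1.77070897e-05,
        1.32069929e+00, -6.66072626e-02]), 'joint_vel': array([ 1.08061527e-04,  6.58627261e-05,  1.08398355e-03,  8.79702851e-04,
       -9.31014451e-04,  1.49885231e-03]), 'tau': array([ 2.94448755e-04, -5.31809700e+01, -3.52731299e+01,  7.07899220e-02,
        2.45124620e-02, -6.45804903e-05]), 'ee_pos': array([0.18370476, 0.51809092, 0.16658087]), 'eef_rot': array([-3.14042945e+00, -9.47819996e-05,  2.80080495e+00]), 'force': array([0.30486027, 0.26363547, 0.98096759]), 'moment': array([-0.02291647,  0.02115397,  0.02169475]), 'grip_force': 0.0, 'grip_width': 0.09360657570217795}
top [[ 0.008 -0.996  0.089  0.399]
 [-1.    -0.007  0.008  0.082]
 [-0.007 -0.089 -0.996  1.323]]
side [[-0.863 -0.205  0.462 -0.194]
 [-0.505  0.335 -0.795  1.34 ]
 [ 0.008 -0.92  -0.393  0.694]]
```

View pics/top.png

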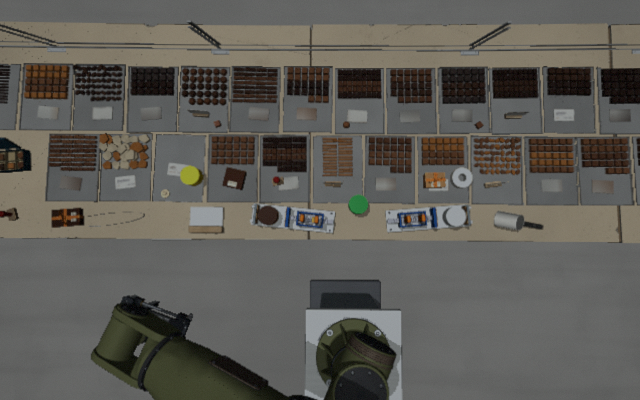

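The top view shows the brown box at about (267,215) in the left clamp, with its orange handles near (312,219). The white box is in the right clamp, and green and yellow decoys are nearby.

```bash
python3 - <<'E'
from h import *
ims=[]
for n in('top','side'):
    f=np.load(n+'.npz');p,d=f['p'],f['d'];i={k:f[k] for k in f.files}
    P,u,v=world(d,i,d>0)
    M=np.full(d.shape+(3,),np.nan);M[v,u]=P
    hsv=cv2.cvtColor(p,cv2.COLOR_BGR2HSV);H,S,V=cv2.split(hsv)
    reg=(M[...,0]>.2)&(M[...,0]<.5)&(M[...,1]>.02)&(M[...,1]<.4)
    o=reg&(H>4)&(H<22)&(S>140)&(V>110)&(M[...,2]>.05)
    k,l,s,c=cv2.connectedComponentsWithStats(o.astype(np.uint8))
    for j in range(1,k):
        if s[j,4]>3:
            q=M[l==j];print(n,'orange',s[j],c[j].round(1),q.mean(0).round(4),q.min(0).round(3),q.max(0).round(3))
    b=reg&(H>95)&(H<130)&(S>100)&(M[...,2]>.02); 
    if b.any(): 
        q=M[b];print(n,'blue',b.sum(),q.min(0).round(3),q.max(0).round(3), cv2.minAreaRect((q[:,:2]*1000).astype(np.float32)))
    br=reg&(V<90)&(M[...,2]>.05)&(M[...,2]<.07)&(M[...,1]>.2)
    if br.any(): q=M[br];print(n,'lid',br.sum(),np.median(q,0).round(4),q.min(0).round(3),q.max(0).round(3))
    base=reg&(S<60)&(V>120)&(abs(M[...,2]-.014)<.006)
    if base.any():
        k,l,s,c=cv2.connectedComponentsWithStats(base.astype(np.uint8))
        for j in range(1,k):
            if s[j,4]>15: print(n,'base',s[j],M[l==j].mean(0).round(3),cv2.minAreaRect((M[l==j][:,:2]*1000).astype(np.float32)))
    vv,uu=np.nonzero(reg); 
    x0,x1,y0,y1=uu.min(),uu.max(),vv.min(),vv.max();print(x0,x1,y0,y1)
    if n=='top': x0,x1,y0,y1=240,345,185,240
    cr=p[y0:y1,x0:x1];sc=min(780/cr.shape[1],290/cr.shape[0]);ims.append(cv2.resize(cr,(int(cr.shape[1]*sc),int(cr.shape[0]*sc)),interpolation=cv2.INTER_CUBIC))
w=max(a.shape[1] for a in ims)
cv2.imwrite('pics/c.png',np.vstack([cv2.copyMakeBorder(a,0,0,0,w-a.shape[1],0) for a in ims]))
E
```

```text
top orange [300 215   4   6  18] [301.2 217.6] [0.4507 0.1697 0.1124] [0.443 0.164 0.107] [0.459 0.174 0.116]
top orange [313 216   5   7  26] [315.3 219.2] [0.4464 0.126  0.1004] [0.437 0.12  0.053] [0.456 0.135 0.115]
top blue 170 [0.423 0.102 0.023] [0.484 0.226 0.068] ((450.62713623046875, 163.79104614257812), (121.85936737060547, 59.7266731262207), 85.96903991699219)
top lid 338 [0.4606 0.285  0.0599] [0.425 0.213 0.051] [0.494 0.324 0.069]
top base [272 205  16  23 136] [0.466 0.245 0.014] ((459.76690673828125, 250.36465454101562), (77.64512634277344, 46.83984375), 4.052120208740234)
top base [291 207  44  13 203] [0.475 0.131 0.014] ((471.8792419433594, 139.22808837890625), (148.28672790527344, 28.543651580810547), 84.52003479003906)
top base [292 220  42  13 143] [0.421 0.135 0.013] ((426.3966064453125, 138.5477294921875), (138.34542846679688, 27.830339431762695), 84.48843383789062)
236 347 203 272
side orange [322 214  11   8  51] [325.2 218. ] [0.4492 0.1706 0.0707] [0.44  0.134 0.055] [0.461 0.18  0.084]
side orange [316 231   6   3   7] [318.9 231.7] [0.4369 0.2288 0.0545] [0.43  0.227 0.053] [0.445 0.231 0.056]
side blue 178 [0.422 0.16  0.021] [0.486 0.231 0.066] ((450.1473083496094, 192.0343780517578), (69.20211791992188, 65.00218963623047), 82.45352935791016)
side lid 221 [0.4545 0.2915 0.0616] [0.43 0.26 0.05] [0.488 0.32  0.065]
side base [343 224  10  11  61] [0.416 0.094 0.015] ((411.3960266113281, 97.85610961914062), (25.29743003845215, 64.79002380371094), 24.13408851623535)
side base [278 236  55  29 333] [0.443 0.283 0.014] ((452.12127685546875, 257.06378173828125), (185.4513397216797, 69.69828796386719), 81.1021499633789)
266 367 212 399
```

View pics/c.png

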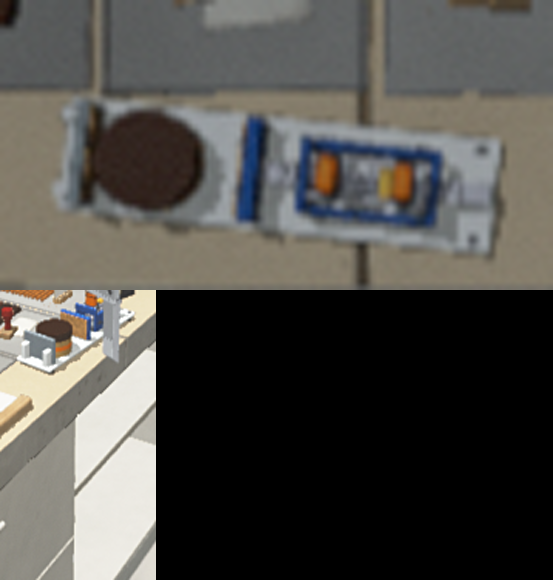

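The manual's scale: shifts go in shares of 0.5 m and turns go in shares of 45 degrees. Converting my numbers, -373 mm / 500 = -0.746, -260 mm / 500 = -0.52, -0.245 rad / 0.7854 = -0.3119.

{"name": "arm_command", "arguments": {"plan": [[[-0.062, -0.044, -0.03, 0, 0, -0.0255, -1], [-0.124, -0.086, -0.06, 0, 0, -0.0509, -1], [-0.186, -0.13, -0.066, 0, 0, -0.0764, -1], [-0.248, -0.174, -0.066, 0, 0, -0.1019, -1], [-0.312, -0.216, -0.066, 0, 0, -0.1273, -1], [-0.374, -0.26, -0.066, 0, 0, -0.1528, -1], [-0.436, -0.304, -0.066, 0, 0, -0.1783, -1], [-0.498, -0.346, -0.066, 0, 0, -0.2037, -1], [-0.56, -0.39, -0.066, 0, 0, -0.2292, -1], [-0.622, -0.434, -0.066, 0, 0, -0.2546, -1], [-0.684, -0.476, -0.066, 0, 0, -0.2801, -1], [-0.746, -0.52, -0.066, 0, 0, -0.3119, -1]]]}}

```text
time_s: 1.3
ee_pos: [0.4491, 0.1472, 0.2]
eef_rot: [-3.142, -0.0, 3.047]
force: [0.8, -0.1, -0.2]
grip_width: 0.0941
grip_force: 0.0
```

{"name": "arm_command", "arguments": {"plan": [[[0, 0, 0, 0, 0, 0, -1], [0, 0, 0, 0, 0, 0, -1], [0, 0, 0, 0, 0, 0, -1]]]}}

```text
time_s: 1.6
ee_pos: [0.448, 0.1492, 0.2]
eef_rot: [3.142, -0.0, 3.046]
force: [0.6, 0.3, -0.6]
grip_width: 0.094
grip_force: 0.0
```

```bash
python3 - <<'E'
from h import *
o=ctrl.get_obs();print(o['ee_pos'],o['eef_rot'],o['qpos'],o['force'])
p,d,i=shot('wrist');cv2.imwrite('pics/w.png',p)
P,u,v=world(d,i,d>0);M=np.full(d.shape+(3,),np.nan);M[v,u]=P
H,S,V=cv2.split(cv2.cvtColor(p,cv2.COLOR_BGR2HSV))
m=(H>4)&(H<22)&(S>140)&(V>90)&(M[...,2]>.104)&(M[...,2]<.12)
k,l,s,c=cv2.connectedComponentsWithStats(m.astype(np.uint8))
for j in range(1,k):
    if s[j,4]>40:
        q=M[l==j];print(s[j],c[j],q.mean(0).round(4),np.percentile(q,[2,98],axis=0).round(4).tolist(),cv2.minAreaRect((q[:,:2]*1000).astype(np.float32)))
b=(H>95)&(H<130)&(S>100)&(M[...,2]>.02)&(M[...,2]<.075);q=M[b]
if b.any():print('blue',cv2.minAreaRect((q[:,:2]*1000).astype(np.float32)))
E
```

```text
[0.44800211 0.14924245 0.20004877] [ 3.14156996e+00 -3.46098903e-04  3.04613990e+00] [ 2.43890668e-01  9.93203963e-02  1.68389662e+00  1.39738987e-04
  1.35869445e+00 -1.23148234e+00] [ 0.55021244  0.27358548 -0.608369  ]
[281 183  14  24 288] [287.99305556 194.49305556] [0.4453 0.1249 0.1109] [[0.436, 0.1194, 0.1068], [0.4558, 0.1302, 0.113]] ((445.86468505859375, 124.28564453125), (11.64513874053955, 20.818204879760742), 84.88528442382812)
[332 183  14  24 290] [338.52758621 194.38965517] [0.4494 0.1699 0.111 ] [[0.4402, 0.1644, 0.1069], [0.4601, 0.1756, 0.1131]] ((450.2044372558594, 169.9197235107422), (11.76268482208252, 20.782066345214844), 85.79884338378906)
blue ((449.67803955078125, 11.951889038085938), (429.19281005859375, 65.28897857666016), 88.48403930664062)
```

View pics/w.png

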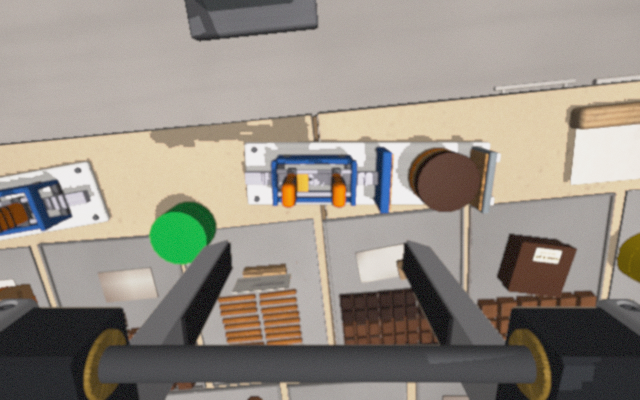

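The wrist view shows the bars at (288,194) and (338,194). Their midpoint is (0.448, 0.147), 46 mm apart at an angle of 0.094 rad, which agrees with the given sizes. I'll descend to a TCP height of 70 mm.

Converted, 130 mm / 500 = 0.26, 115 mm / 500 = 0.23.

{"name": "arm_command", "arguments": {"plan": [[[0, -0.004, 0.06, 0, 0, 0, -0.7], [0, -0.004, 0.12, 0, 0, 0, -0.6], [0, -0.004, 0.18, 0, 0, 0, -0.5], [0, -0.004, 0.23, 0, 0, 0, -0.5], [0, -0.004, 0.26, 0, 0, 0, -0.5], [0, -0.004, 0.26, 0, 0, 0, -0.5], [0, -0.004, 0.26, 0, 0, 0, -0.5]]], "squeeze": 22}}

```text
time_s: 2.35
ee_pos: [0.4483, 0.1473, 0.0708]
eef_rot: [3.141, 0.0, 3.047]
force: [-0.4, -0.7, 0.1]
grip_width: 0.0702
grip_force: 0.0
```

{"name": "arm_command", "arguments": {"plan": [[[0, 0, 0, 0, 0, 0, 0.4], [0, 0, 0, 0, 0, 0, 0.4], [0, 0, 0, 0, 0, 0, 0.4], [0, 0, 0, 0, 0, 0, 0.4], [0, 0, 0, 0, 0, 0, 0.4], [0, 0, 0, 0, 0, 0, 0.4], [0, 0, 0, 0, 0, 0, 0.4], [0, 0, 0, 0, 0, 0, 0.4], [0, 0, 0, 0, 0, 0, 0.4], [0, 0, 0, 0, 0, 0, 0.4]]], "squeeze": 22}}

```text
time_s: 3.35
ee_pos: [0.4486, 0.1461, 0.0711]
eef_rot: [-3.141, 0.001, 3.046]
force: [-1.5, -6.4, 5.8]
grip_width: 0.036
grip_force: 22.0
```

Converted, -1 mm / 500 = -0.002.

{"name": "arm_command", "arguments": {"plan": [[[0, -0.002, 0, 0, 0, 0, -0.5], [0, -0.002, 0, 0, 0, 0, -0.5], [0, -0.002, 0, 0, 0, 0, -0.5], [0, -0.002, 0, 0, 0, 0, -0.5], [0, -0.002, 0, 0, 0, 0, -0.5], [0, -0.002, 0, 0, 0, 0, -0.5], [0, -0.002, 0, 0, 0, 0, -0.5], [0, -0.002, 0, 0, 0, 0, -0.5], [0, -0.002, 0, 0, 0, 0, -0.5]]]}}

```text
time_s: 4.25
ee_pos: [0.4482, 0.1457, 0.0701]
eef_rot: [3.142, -0.0, 3.046]
force: [0.2, -0.3, 0.1]
grip_width: 0.0704
grip_force: 0.0
```

{"name": "arm_command", "arguments": {"plan": [[[0, 0, 0, 0, 0, 0, 0.4], [0, 0, 0, 0, 0, 0, 0.4], [0, 0, 0, 0, 0, 0, 0.4], [0, 0, 0, 0, 0, 0, 0.4], [0, 0, 0, 0, 0, 0, 0.4], [0, 0, 0, 0, 0, 0, 0.4], [0, 0, 0, 0, 0, 0, 0.4], [0, 0, 0, 0, 0, 0, 0.4], [0, 0, 0, 0, 0, 0, 0.4], [0, 0, 0, 0, 0, 0, 0.4]]]}}

```text
time_s: 5.25
ee_pos: [0.4483, 0.1458, 0.0702]
eef_rot: [3.141, 0.0, 3.046]
force: [-0.3, 6.1, 1.3]
grip_width: 0.0382
grip_force: 22.0
```

```bash
python3 - <<'E'
from h import *
o=ctrl.get_obs();print(o['ee_pos'],o['force'],o['grip_width'],o['grip_force'])
p,d,i=shot('wrist');cv2.imwrite('pics/w2.png',p)
E
```

```text
[0.44827163 0.14578791 0.07022799] [-0.26623499  6.06867713  1.32787844] 0.03824420273689625 22.008341252803802
```

View pics/w2.png

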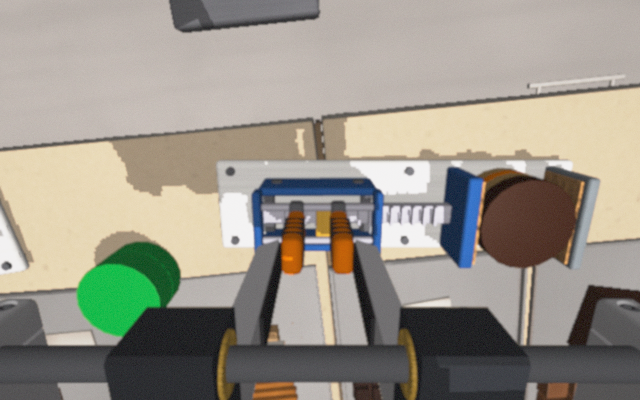

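The jaw face (about 482,215) is now close to the box, and the bars are fully closed at 38 mm. I'll let go and squeeze again with 24 N.

Converted, 0.5 mm / 500 = 0.001.

{"name": "arm_command", "arguments": {"plan": [[[0, 0.001, 0, 0, 0, 0, -0.5], [0, 0.001, 0, 0, 0, 0, -0.5], [0, 0.001, 0, 0, 0, 0, -0.5], [0, 0.001, 0, 0, 0, 0, -0.5], [0, 0.001, 0, 0, 0, 0, -0.5], [0, 0.001, 0, 0, 0, 0, -0.5], [0, 0.001, 0, 0, 0, 0, -0.5], [0, 0.001, 0, 0, 0, 0, -0.5], [0, 0.001, 0, 0, 0, 0, -0.5]]]}}

```text
time_s: 6.2
ee_pos: [0.4482, 0.1462, 0.0701]
eef_rot: [-3.142, -0.0, 3.046]
force: [-0.6, -0.2, -0.2]
grip_width: 0.0706
grip_force: 0.0
```

{"name": "arm_command", "arguments": {"plan": [[[0, 0, 0, 0, 0, 0, 0.4], [0, 0, 0, 0, 0, 0, 0.4], [0, 0, 0, 0, 0, 0, 0.4], [0, 0, 0, 0, 0, 0, 0.4], [0, 0, 0, 0, 0, 0, 0.4], [0, 0, 0, 0, 0, 0, 0.4], [0, 0, 0, 0, 0, 0, 0.4], [0, 0, 0, 0, 0, 0, 0.4], [0, 0, 0, 0, 0, 0, 0.4], [0, 0, 0, 0, 0, 0, 0.4]]], "squeeze": 24}}

```text
time_s: 7.2
ee_pos: [0.4482, 0.146, 0.0702]
eef_rot: [-3.141, 0.0, 3.046]
force: [-1.0, -5.0, 4.3]
grip_width: 0.046
grip_force: 24.0
```

Stalled at 46 mm, which suggests the box is jammed. I'll raise the grip slightly for margin, hold, and check.

{"name": "arm_command", "arguments": {"plan": [[[0, 0, 0, 0, 0, 0, 0.4], [0, 0, 0, 0, 0, 0, 0.4], [0, 0, 0, 0, 0, 0, 0.4], [0, 0, 0, 0, 0, 0, 0.4], [0, 0, 0, 0, 0, 0, 0.4], [0, 0, 0, 0, 0, 0, 0.4], [0, 0, 0, 0, 0, 0, 0.4], [0, 0, 0, 0, 0, 0, 0.4]]], "squeeze": 25}}

```text
time_s: 8.0
ee_pos: [0.4482, 0.1461, 0.0702]
eef_rot: [-3.141, 0.0, 3.046]
force: [-1.0, -3.7, 4.0]
grip_width: 0.0457
grip_force: 25.0
```

```bash
python3 - <<'E'
from h import *
p,d,i=shot('wrist');cv2.imwrite('pics/w3.png',p)
o=ctrl.get_obs();print(o['ee_pos'],o['force'],o['grip_width'],o['grip_force'])
E
```

```text
[0.44823945 0.14601971 0.07019498] [-0.33746012 -4.50837257  3.77326001] 0.04533948221413534 25.027204155921936
```

View pics/w3.png

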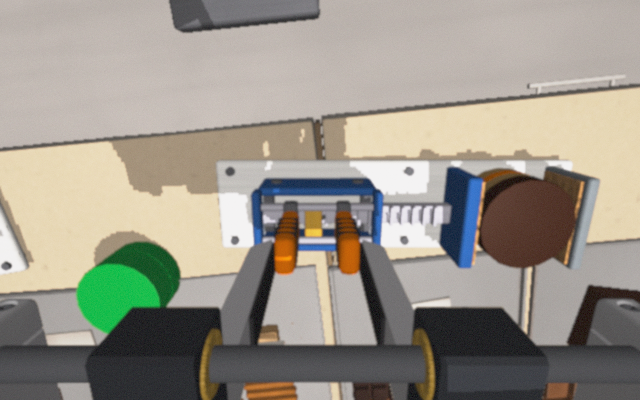

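The view looks nearly the same as before: jaw face at about 480 and stop at about 548-580. I'll measure the distance from jaw to stop, which should be about 65 mm when jammed, and any movement between the two pictures.

```bash
python3 - <<'E'
from h import *
a,b=[cv2.imread(f'pics/{n}.png') for n in('w2','w3')]
for nm,(x0,x1) in dict(jaw=(440,484),box=(490,565),stop=(566,600),base=(225,252)).items():
    A,B=[cv2.cvtColor(q,cv2.COLOR_BGR2GRAY)[160:275,x0:x1].astype(np.float32) for q in(a,b)]
    print(nm,cv2.phaseCorrelate(A,B,cv2.createHanningWindow(A.shape[::-1],cv2.CV_32F)))
p,d,i=shot('wrist')
P,u,v=world(d,i,d>0);ax=np.array([np.sin(.095),np.cos(.095)]);
t=(P[:,:2]-[.448,.147])@ax*1000-60; s=(P[:,:2]-[.448,.147])@[ax[1],-ax[0]]*1000
for lo,hi in((50,58),(58,62)):
  z=P[:,2]*1000;m=(z>lo)&(z<hi)&(t>0)&(t<135)&(abs(s)<36)
  print(lo,np.histogram(t[m],np.arange(0,136,3)))
hsv=cv2.cvtColor(p,cv2.COLOR_BGR2HSV)[v,u];z=P[:,2]*1000
cork=(hsv[:,0]>8)&(hsv[:,0]<25)&(hsv[:,2]>100)&(z>20)&(z<62)&(abs(s)<40)
for n,r in(('jaw',(15,70)),('stop',(95,130))):
  m=cork&(t>r[0])&(t<r[1]);print(n,m.sum(),np.percentile(t[m],[5,25,50,75,95]) if m.any() else '')
lid=(z>57)&(z<64)&(hsv[:,2]<90)&(t>40)&(t<125)&(hsv[:,0]<20);print('lid',np.percentile(t[lid],[0.5,1,50,99,99.5]),np.percentile(s[lid],[1,99]))
blue=(hsv[:,0]>95)&(hsv[:,0]<130)&(hsv[:,1]>100)&(t>5)&(z>50)&(t<70);print('blue',np.percentile(t[blue],[1,50,99]))
E
```

```text
jaw ((0.18664015759818398, 0.10470795201366201), 1.1566483405784325)
box ((0.5022682258434585, 0.08111310845382746), 1.2013704051971437)
stop ((-0.3878049046309613, -0.05162692826061743), 0.9485424467810878)
base ((0.2845314150131131, -0.1558222242212537), 0.8940103313069284)
50 (array([  0,   0,   0,   0,   0,   0,   0,   0,   0,   0,   0,   0,   1,
       509,  34,  32,  93, 171,  89,  65,  46,  32,  39,  28,  27,  21,
        23,  14,  14,  22,   3,   3,   7,   5,   2,   1,   3,   7, 452,
       171,  13,   0,   0,   0,   0]), array([  0,   3,   6,   9,  12,  15,  18,  21,  24,  27,  30,  33,  36,
        39,  42,  45,  48,  51,  54,  57,  60,  63,  66,  69,  72,  75,
        78,  81,  84,  87,  90,  93,  96,  99, 102, 105, 108, 111, 114,
       117, 120, 123, 126, 129, 132, 135]))
58 (array([  0,   0,   0,   0,   0,   0,   0,   0,   0,   0,   0,   0,   0,
       281, 391, 367, 183,  94, 193, 235, 290, 300, 346, 349, 368, 374,
       405, 377, 385, 370, 376, 365, 342, 324, 303, 265, 210, 156, 141,
       574, 394, 140,   0,   0,   0]), array([  0,   3,   6,   9,  12,  15,  18,  21,  24,  27,  30,  33,  36,
        39,  42,  45,  48,  51,  54,  57,  60,  63,  66,  69,  72,  75,
        78,  81,  84,  87,  90,  93,  96,  99, 102, 105, 108, 111, 114,
       117, 120, 123, 126, 129, 132, 135]))
jaw 342 [39.90596516 50.97057387 51.81061687 58.51098303 68.40349029]
stop 419 [113.89466822 115.51623185 116.45459667 117.47372116 123.98758791]
lid [ 52.58551946  53.27517862  88.30600625 116.78166198 117.31635614] [-29.97787678  29.59948165]
blue [39.25220136 42.40617597 48.50733147]
```

The jaw face is at about 51.5 mm and the stop at about 116 mm. That leaves 64.5 mm, the box's diameter, so it is pinned against the stop, and the bars stall at 46 mm with 25 N held. I'm handing in.

```bash
python3 -c "
from station import ctrl
o=ctrl.get_obs();print(o['time_s'],o['grip_width'],o['grip_force']);print(ctrl.hand_in())"
```

```text
8.1 0.04600394122725097 25.027191638946533
the job is handed in; nothing more can be done
None
```

I handed the job in at 8.1 s: the brown box is pinned against the left clamp's stop, with the handles still held at 25 N grip, which should give about 17 N at the jaw.

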